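Press the squat jar's cork home

ROBOT

A 7-joint arm with a two-finger parallel gripper is mounted at the origin on the work surface. World frame = base frame: x ahead of the robot, y to its left, z up, the work surface at z = 0. Lengths are in mm, angles in rad, forces in N, time in s.
With the tool pointing down it reaches from about 400 to 875 mm from the base axis. Payload 4.4 kg.
Tool frame: the origin (TCP) lies midway between the tips of the shut fingers; the grasp point (between the pads) lies 19 mm behind it (ctrl.pinch_z is the distance from the TCP to the grasp point, in mm); z points along the fingers, y is the line along which they close (so a half turn about z gives the same grasp; the last joint's range is limited). The gripper opens to 85 mm and grips with 20 to 120 N. Pads are 22 mm wide; open, the fingers measure 114 mm over their backs; the gripper's body (76 mm by 85 mm) begins 54 mm behind the grasp point. The pads swing forward as they close: fully open they stand 13 mm farther back than shut.
Start: joints at [1.135, 0.628, 0.038, 1.517, -0.027, 0.996, -0.02], TCP at [234.957, -606.064, 231.313] pointing down, gripper open.
Joint ranges: [-3.06, 3.06], [-0.37, 2.12], [-1.25, 1.32], [0.18, 2.47], [-1.1, 4.24], [0.23, 1.98], [-2.94, 2.94]. Speed limits (rad/s): [2.57, 2.57, 3.14, 3.14, 3.14, 3.14, 3.14].

INTERFACE

Orientations are given as [roll, pitch, yaw] about the fixed x, y, z axes, in that order (R = Rz(yaw) Ry(pitch) Rx(roll)).
In Python, from cell import read_state, cams, order, ctrl gives the robot as it stands.
- The arm moves only by the tool move_arm, never from a script. Its argument "targets" is text: rows parted by semicolons, each of 7 numbers parted by spaces: the gripper's target within -1 to 1 (fully open at 1, half-way at 0, shut at -1), then the shift along the tool's x, y, z in cm, then the turn, a rotation vector about the tool's x, y, z in degrees. A call has 1 to 5 rows; each row shifts and turns the commanded pose from where the row before left it, along the tool's axes as they then stand; what a row does not reach is not made up. A row lasts 1/12 s, in which the tool goes at most 41.7 mm and 7.16 degrees, less where a joint would pass 70% of its speed; a pose out of reach is approached as far as the arm can. A call with a gripper value outside its range is refused whole. The fingers move at their own pace and stop on an object; the grip force is fixed at half the most. Time passes only in rows, so rows that do not move let the fingers close. It gives the time, the measured TCP pose, the force, the opening and the grip force at its end, in the units of the state.
- read_state(): the state, without advancing time (a new reading comes with each control period).
- cams.get_image(name): name is "scene" or "top"; returns a dict with "color" (384x512x3 uint8, red, green, blue), "fovy" (degrees; the focal length in pixels is half the picture's height over the tangent of half this angle, whatever the lens; pixels are square), "cx", "cy" (the principal point, pixels), "rvec" (rotation vector, rad) and "tvec" (3), from world to camera coordinates, as OpenCV has them. Camera axes: x right, y down, z forward; pixel columns grow to the right and rows downward; lengths in mm; the calibration is good to about 2 mm. A picture is of the moment at which its call begins. There is no depth.
- order.finish_job(): hands the job in; it is judged then, once.
The state is a dict: "clock": time; "qpos": joint angles; "qd": joint speeds; "tau": joint torques, N m; "eef_pos": TCP position; "tool_rot": TCP orientation; "force": force on the tool from outside, world axes, zero at the start; "torque": the same for the moment, N m; "width": finger opening in mm; "gripper_force": force on a finger pad.
Only numpy, scipy, OpenCV 4.12 (cv2) and the standard library are available. Lean on these libraries where they do the work, as an engineer would, in place of code of your own. Each camera call takes 0.05 s, during which the arm holds its last target. There are 200 camera calls.

TASK

Three blue glass jars stand on the pantry shelf with their cork stoppers half out. Close the squat, widest jar only: press its cork gently down with the fingertips until it is fully home on the rim, then draw the hand clear. Don't pick anything up, leave the jar standing where it is, and don't touch the other two jars, the pepper mill or the garlic keeper.

Things in the scene. Friction and masses are not known exactly. Their poses are not given: they have to be found in the camera images.
- jar_squat: the jar to close: squat round blue glass jar, 110 mm across and 95 mm high to the rim, 62 mm across at the rim; loose, 0.6 to 1.0 kg. Origin at the centre of its underside, z up. It is the widest of the three jars, in any of three places
- squat_cork_top (a point): centre of the top face of the squat jar's cork stopper (flat cork disc 58 mm across, 14 mm thick, on a narrower shank that goes into the neck), z up. Its height above the jar's underside is 127 mm less the joint value: 109 mm when fully home
- squat_cork (a joint): how far the squat jar's cork is pushed in, m: 0 = disc 18 mm above the rim; 0.018 = fully home, disc resting on the rim (hard stop). Starts between 0 and 0.006. It moves straight down with about 3 N of steady friction (no spring) and stays where it is left
- jar_tall: bystander: tall slim blue glass jar, 76 mm across, 150 mm high to the rim, loose. Origin at the centre of its underside, z up
- tall_cork_top (a point): centre of the top face of the tall jar's cork stopper (flat cork disc 50 mm across, 14 mm thick, on a narrower shank that goes into the neck); z up. This cork also stands proud of its rim, 10 to 18 mm, and must stay so
- jar_small: bystander: small blue glass jar, 66 mm across, 80 mm high to the rim, loose. Origin at the centre of its underside, z up
- small_cork_top (a point): centre of the top face of the small jar's cork stopper (flat cork disc 46 mm across, 14 mm thick, on a narrower shank that goes into the neck); z up. This cork also stands proud of its rim, 10 to 18 mm, and must stay so
- pepper_mill: bystander: stainless pepper mill with a round knob on top, 56 mm across, 200 mm high, loose, farther from the robot than the jars. Origin at the centre of its underside, z up
- garlic_keeper: bystander: white ceramic garlic keeper with a knobbed lid and small holes round its side, 112 mm across, 118 mm high, loose, farther from the robot than the jars. Origin at the centre of its underside, z up
Things that resemble listed ones, but are neither listed nor needed, are in the scene too. What is shaped like the jar_squat but green or red is not meant.

How it is judged:
By the outcome, as a careful person would: the job done as asked, in the order asked, and still so for the second after the job is handed in, with the robot touching nothing.
It also fails if it takes over 32 s, if anything falls off the work surface, if the arm or the gripper's body presses on something with over 40 N, if the wrist force passes 120 N, or if a joint passes its speed limit or range.

## Working session

There is one attempt and no reset: what is moved stays moved. The work goes in short steps, Python scripts to look and compute and a tool call to move; the robot and the scene stay as the last step left them, time stands still between calls to the robot, and variables do not carry over. Pictures are saved under pics/ and viewed, at most 10 in all, crops included, and the job is handed in when it is done.

Besides the shell and the picture viewer there is one more tool, called as name(argument=value, ...) on one line, values as JSON. move_arm: Moves the arm, as the interface text tells. Its arguments: {"type":"object","properties":{"targets":{"type":"string"}},"required":["targets"]}

```bash
mkdir -p pics; cat > h.py <<'E'
import numpy as np, cv2
from cell import read_state, cams, order, ctrl
def K(im):
    f=im["color"].shape[0]/2/np.tan(np.radians(im["fovy"])/2)
    return np.array([[f,0,im["cx"]],[0,f,im["cy"]],[0,0,1.]])
def shot(n,fn,crop=None,s=1):
    im=cams.get_image(n); c=im["color"][...,::-1]
    if crop: x0,y0,x1,y1=crop; c=c[y0:y1,x0:x1]
    cv2.imwrite("pics/"+fn,cv2.resize(c,None,fx=s,fy=s,interpolation=cv2.INTER_CUBIC)); return im
def ray(im,u,v,z):
    R=cv2.Rodrigues(np.array(im["rvec"],float))[0]; t=np.array(im["tvec"],float).ravel()
    o=-R.T@t; d=R.T@np.linalg.inv(K(im))@[u,v,1]; return o+d*(z-o[2])/d[2]
def proj(im,P):
    return cv2.projectPoints(np.array(P,float).reshape(-1,1,3),np.array(im["rvec"],float),np.array(im["tvec"],float),K(im),None)[0].reshape(-1,2)
E
python3 - <<'E'
from h import *
a=shot("scene","s0.png",s=1.5); b=shot("top","t0.png",s=1.5)
print(read_state())
for i in (a,b): print(i["fovy"],i["cx"],i["cy"],i["rvec"],i["tvec"])
E
```

```text
{'clock': 0.1, 'qpos': array([ 1.13519736,  0.62922768,  0.03845988,  1.51825805, -0.02699939,
        0.99628257, -0.01998259]), 'qd': array([-0.00067816, -0.00181004,  0.00102344, -0.00102576, -0.00015771,
        0.00046095, -0.00103932]), 'tau': array([ 2.61307534e-03, -5.64532578e+01,  1.23017874e+00, -1.93969470e+01,
        1.11615230e-02,  5.54412778e-03,  1.19716913e-05]), 'eef_pos': array([ 234.7515088 , -605.54311095,  230.50131643]), 'tool_rot': array([-3.13993553e+00,  2.42443429e-05,  3.69804721e-01]), 'force': array([-0.86089839,  0.29793178,  0.08413605]), 'torque': array([-0.00111797, -0.02113829, -0.01481286]), 'gripper_force': 0.0, 'width': 85.22854566939336}
50.72809550103635 249.29120045502103 198.94982564626838 [ 1.13543188  2.13094003 -1.17832675] [ 244.35137483 -162.54391485 1455.9575461 ]
56.51446737096694 255.64306621114923 192.17416302145745 [ 2.14166337 -2.17052484  0.10479913] [111.06671167 586.24900182 937.17786942]
```

View pics/s0.png

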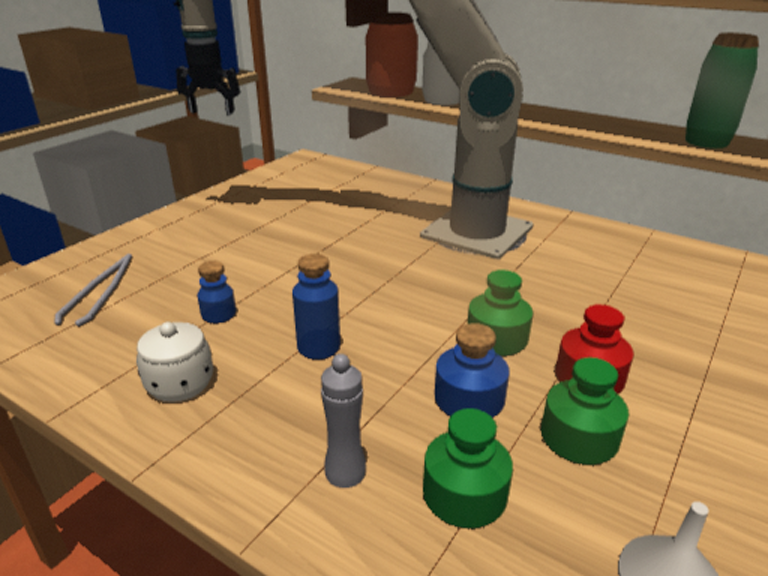

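View pics/t0.png

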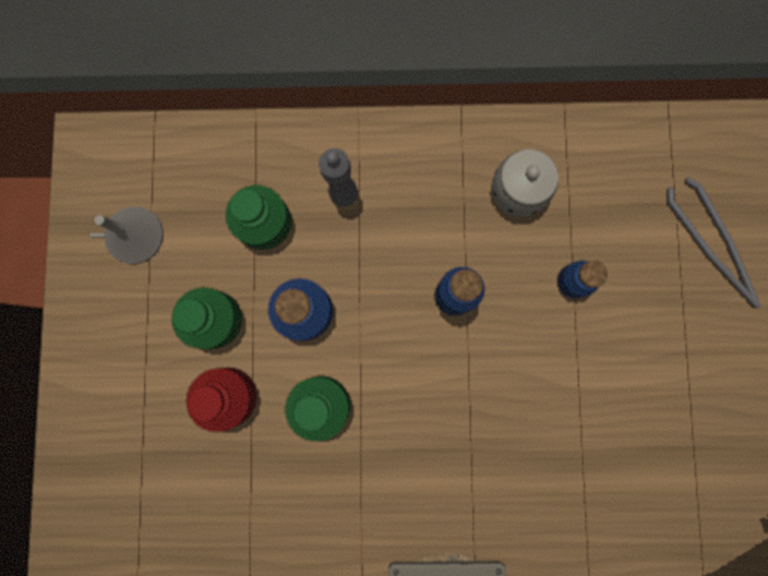

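Candidates, in top-view pixels at 1.5x:
- Blue squat jar at (300,310), with a cork at (293,306); it is at (472,375) in the scene view.
- Blue tall jar at (460,290).
- Blue small jar at (580,280).
- Green jars at (258,217), (206,318) and (318,408), and a red jar at (221,400). These are decoys.

I choose the blue squat jar at (300,310), and will check it in a crop and measure it.

```bash
python3 - <<'E'
from h import *
from scipy.optimize import least_squares
b=shot("top","t1.png",(150,150,370,310),3); a=cams.get_image("scene")
def cork(im,c,r=22):
    h=cv2.cvtColor(im["color"],cv2.COLOR_RGB2HSV).astype(int); x,y=map(int,c)
    return h,x,y
R=lambda im:cv2.Rodrigues(np.array(im["rvec"],float))[0]
P=[K(i)@np.c_[R(i),np.array(i["tvec"],float).ravel()] for i in (a,b)]
# centres of cork top face read from pictures (scene,top), in 1.5x px
for n,s,t,z0 in (("squat",(475.5,333),(293,306),124),("tall",(314,263),(466,285),175),("small",(211,268),(594,272),105)):
    s=(np.array(s)+.5)/1.5-.5;t=(np.array(t)+.5)/1.5-.5
    X=cv2.triangulatePoints(P[0],P[1],s.reshape(2,1),t.reshape(2,1)).ravel();X=X[:3]/X[3]
    print(n,X.round(1),"top@z0",ray(b,*t,z0).round(1),"scene@z0",ray(a,*s,z0).round(1))
# squat body in top: blue blob
h=cv2.cvtColor(b["color"],cv2.COLOR_RGB2HSV)
m=cv2.inRange(h,(105,120,30),(125,255,255)); n,l,st,ce=cv2.connectedComponentsWithStats(m)
for i in range(1,n):
    if st[i,4]>80: print(st[i],ce[i].round(1))
E
```

```text
squat [549.7 252.7 125.3] top@z0 [550.7 251.2 124. ] scene@z0 [547.  253.2 124. ]
tall [574.8 -25.  168.5] top@z0 [575.4 -26.  175. ] scene@z0 [583.2 -15.5 175. ]
small [ 600.5 -248.5  102.3] top@z0 [ 602.4 -250.2  105. ] scene@z0 [ 603.2 -241.2  105. ]
[373 175  23  23 261] [382.  187.2]
[291 179  31  30 295] [301.6 197.9]
[180 187  41  40 772] [203.2 207.8]
```

View pics/t1.png

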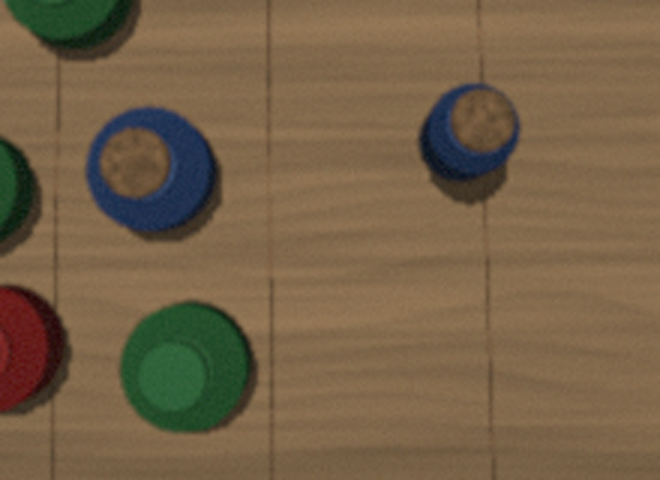

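The crop shows the blue squat jar with its cork centred at (135,163), which is full-picture pixel (195,204). That gives a cork top at about (550, 252, 125), which agrees with the expected 121–127 mm height. I'll move over it high up, closing the fingers on the way.

move_arm(targets="-1 2.6 -3 -0.5 0 0 0;-1 2.6 -3 -0.5 0 0 0;-1 2.6 -3 -0.5 0 0 0;-1 2.6 -3 -0.5 0 0 0;-1 2.6 -3 -0.5 0 0 0")

```text
clock: 0.62
eef_pos: [302.2, -417.3, 256.4]
tool_rot: [-3.141, -0.0, 0.369]
force: [-0.1, 0.6, 0.5]
width: 25.6
gripper_force: 0.0
```

move_arm(targets="-1 2.6 -3 0 0 0 0;-1 2.6 -3 0 0 0 0;-1 2.6 -3 0 0 0 0;-1 2.6 -3 0 0 0 0;-1 2.6 -3 0 0 0 0")

```text
clock: 1.03
eef_pos: [369.2, -230.6, 256.5]
tool_rot: [3.141, -0.0, 0.369]
force: [0.2, 0.0, 0.2]
width: 0.2
gripper_force: 0.0
```

move_arm(targets="-1 2.6 -3 0 0 0 0;-1 2.6 -3 0 0 0 0;-1 2.6 -3 0 0 0 0;-1 2.6 -3 0 0 0 0;-1 2.6 -3 0 0 0 0")

```text
clock: 1.45
eef_pos: [436.2, -43.7, 256.5]
tool_rot: [3.141, -0.0, 0.37]
force: [1.0, -0.0, 0.5]
width: 0.3
gripper_force: 0.0
```

move_arm(targets="-1 2.6 -3 0 0 0 0;-1 2.6 -3 0 0 0 0;-1 2.6 -3 0 0 0 0;-1 2.6 -3 0 0 0 0;-1 2.6 -3 0 0 0 0")

```text
clock: 1.87
eef_pos: [503.2, 143.2, 256.4]
tool_rot: [3.141, -0.0, 0.37]
force: [1.1, -0.1, 0.6]
width: 0.5
gripper_force: 0.0
```

move_arm(targets="-1 2 -2.3 0 0 0 0;-1 1.5 -1.5 0 0 0 0;-1 0 0 0 0 0 0;-1 0 0 0 0 0 0")

```text
clock: 2.2
eef_pos: [521.6, 190.5, 255.8]
tool_rot: [-3.141, 0.001, 0.372]
force: [-0.7, -0.1, 0.4]
width: 0.0
gripper_force: 0.0
```

move_arm(targets="-1 2.4 -2.4 0 0 0 0;-1 2.4 -2.3 2 0 0 0;-1 0 0 3.5 0 0 0;-1 0 0 3.5 0 0 0;-1 0 0 0 0 0 0")

```text
clock: 2.62
eef_pos: [545.2, 246.8, 160.0]
tool_rot: [3.139, 0.013, 0.369]
force: [-1.9, -1.3, -0.6]
width: -0.0
gripper_force: 0.0
```

```bash
python3 - <<'E'
from h import *
a=shot("scene","s2.png",(250,120,380,300),3)
s=read_state();print(s["eef_pos"],s["force"])
b=cams.get_image("top")
print("tip proj scene",proj(a,[s["eef_pos"],[550,252,125]]))
c=b["color"][150:250,140:260]; cv2.imwrite("pics/t2.png",cv2.resize(c[...,::-1],None,fx=4,fy=4))
E
```

```text
[547.01561925 247.42239896 163.31060612] [0.09619495 1.22039251 0.16377125]
tip proj scene [[315.96737935 206.01740675]
 [315.7816726  221.95435374]]
```

View pics/s2.png

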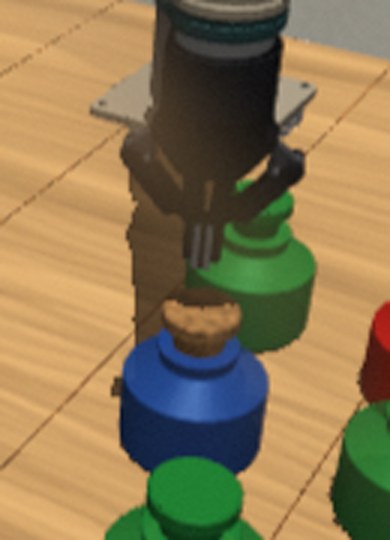

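The view shows the shut fingertips at crop (200,262), above the cork at (202,310), with nothing else near. I'll shift about 5 mm to centre and come down slowly.

move_arm(targets="-1 0.4 -0.3 1 0 0 0;-1 0 0 1 0 0 0;-1 0 0 0.7 0 0 0;-1 0 0 0.3 0 0 0;-1 0 0 0 0 0 0")

```text
clock: 3.13
eef_pos: [551.9, 254.4, 135.8]
tool_rot: [3.141, 0.001, 0.37]
force: [1.0, -0.2, 0.0]
width: 0.4
gripper_force: 0.0
```

move_arm(targets="-1 0 0 0.2 0 0 0;-1 0 0 0.2 0 0 0;-1 0 0 0.2 0 0 0;-1 0 0 0.2 0 0 0;-1 0 0 0 0 0 0")

```text
clock: 3.55
eef_pos: [552.1, 254.7, 128.0]
tool_rot: [3.141, 0.0, 0.37]
force: [0.7, -0.3, -0.5]
width: 0.3
gripper_force: 0.0
```

move_arm(targets="-1 0 0 0.2 0 0 0;-1 0 0 0.2 0 0 0;-1 0 0 0.2 0 0 0;-1 0 0 0 0 0 0")

```text
clock: 3.88
eef_pos: [552.5, 254.9, 122.2]
tool_rot: [-3.142, -0.0, 0.37]
force: [0.6, 0.1, 0.8]
width: 0.3
gripper_force: 0.4
```

move_arm(targets="-1 0 0 0.2 0 0 0;-1 0 0 0.2 0 0 0;-1 0 0 0.1 0 0 0;-1 0 0 0 0 0 0")

```text
clock: 4.22
eef_pos: [552.4, 254.9, 117.1]
tool_rot: [-3.142, -0.0, 0.37]
force: [0.5, 0.6, 0.3]
width: 0.2
gripper_force: 0.5
```

move_arm(targets="-1 0 0 0.2 0 0 0;-1 0 0 0.1 0 0 0;-1 0 0 0.1 0 0 0;-1 0 0 0 0 0 0")

```text
clock: 4.55
eef_pos: [552.4, 254.9, 113.1]
tool_rot: [-3.142, -0.0, 0.37]
force: [0.6, -0.4, 1.4]
width: 0.0
gripper_force: 0.6
```

move_arm(targets="-1 0 0 0.1 0 0 0;-1 0 0 0.1 0 0 0;-1 0 0 0 0 0 0")

```text
clock: 4.8
eef_pos: [552.4, 254.9, 111.2]
tool_rot: [-3.142, -0.0, 0.37]
force: [1.0, 0.9, 0.7]
width: -0.0
gripper_force: 0.6
```

move_arm(targets="-1 0 0 0.1 0 0 0;-1 0 0 0.1 0 0 0;-1 0 0 0 0 0 0")

```text
clock: 5.05
eef_pos: [552.4, 254.9, 109.2]
tool_rot: [-3.142, -0.0, 0.37]
force: [0.5, -0.2, 1.6]
width: -0.0
gripper_force: 0.7
```

```bash
python3 - <<'E'
from h import *
a=shot("scene","s3.png",(270,180,370,300),5)
F=[]
s=read_state();print(s["eef_pos"],s["force"],s["torque"])
E
```

```text
[552.35977481 254.87353731 109.14454831] [0.56436148 0.55430314 0.86457161] [ 0.05940136 -0.20275769 -0.01141901]
```

View pics/s3.png

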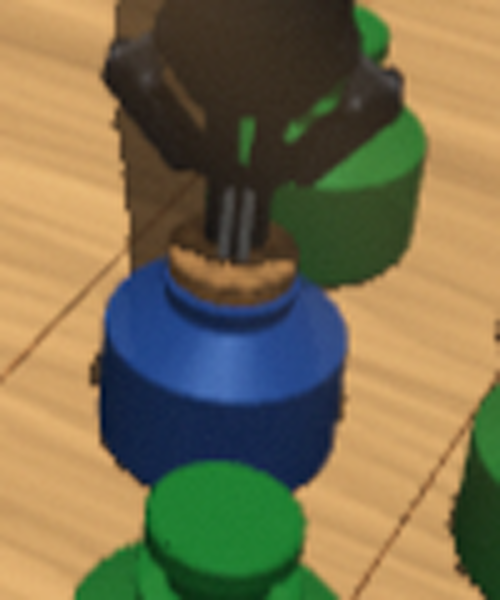

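The fingertips at (235,255) are on the cork, and its disc is now almost on the rim. I'll press on in small steps until the stop shows in the force.

move_arm(targets="-1 0 0 0.1 0 0 0;-1 0 0 0 0 0 0;-1 0 0 0 0 0 0")

```text
clock: 5.35
eef_pos: [552.4, 254.9, 109.1]
tool_rot: [3.142, -0.0, 0.37]
force: [-1.0, -0.4, 7.0]
width: 0.2
gripper_force: 3.7
```

move_arm(targets="-1 0 0 0.1 0 0 0;-1 0 0 0 0 0 0;-1 0 0 0 0 0 0")

```text
clock: 5.6
eef_pos: [552.4, 254.9, 109.0]
tool_rot: [3.141, -0.001, 0.37]
force: [-3.9, -1.1, 14.1]
width: -0.0
gripper_force: 6.9
```

The force rose to 14 N at z = 109.0 mm, which is the hard stop, so the cork is home. I'll draw straight up.

move_arm(targets="-1 0 0 -0.2 0 0 0;-1 0 0 -0.5 0 0 0;-1 0 0 -2 0 0 0;-1 0 0 -3.5 0 0 0;-1 0 0 -3.5 0 0 0")

```text
clock: 6.02
eef_pos: [550.8, 254.0, 203.9]
tool_rot: [3.141, 0.005, 0.37]
force: [0.1, 0.9, 0.7]
width: 0.0
gripper_force: 0.0
```

move_arm(targets="-1 -2 0 -3 0 0 0;-1 -3.5 0 0 0 0 0;-1 -2 2 0 0 0 0;-1 0 0 0 0 0 0;-1 0 0 0 0 0 0")

```text
clock: 6.43
eef_pos: [489.0, 207.4, 234.6]
tool_rot: [3.141, 0.001, 0.368]
force: [0.3, 0.1, 0.7]
width: 0.1
gripper_force: 0.0
```

```bash
python3 - <<'E'
from h import *
a=shot("scene","s4.png",s=1.5)
s=read_state();print(s["eef_pos"],s["force"],s["clock"])
E
```

```text
[489.74009076 208.7990071  234.45093551] [-0.15607832  0.3183566   0.20578387] 6.4833
```

View pics/s4.png

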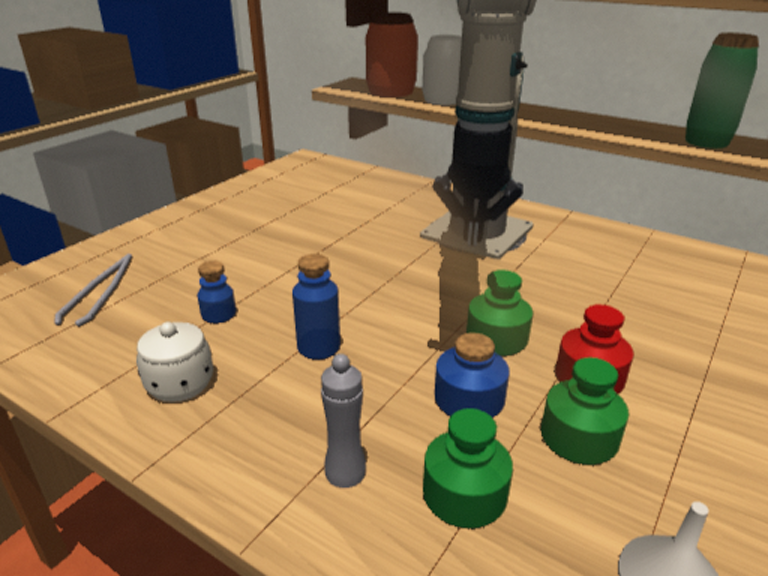

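The squat jar's cork at (475,347) sits on the rim. The jar and everything else are where they were, and the hand is clear.

```bash
python3 -c "
from cell import order
print(order.finish_job())"
```

```text
the job is handed in; nothing more can be done
None
```

The squat blue jar's cork is pressed fully home: it met the hard stop at 109 mm with about 14 N. The hand is clear, the last picture shows nothing else moved, and the job is handed in at about 6.5 s (no verdict was returned).

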